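# Wipe the tile chips off the bed tray

## Robot

A 7-joint arm with a two-finger parallel gripper is mounted at the origin on the work surface. World frame = base frame: x ahead of the robot, y to its left, z up, the work surface at z = 0. Lengths are in mm, angles in rad, forces in N, time in s.
With the tool pointing down it reaches from about 400 to 900 mm from the base axis. Payload 5.6 kg.
Tool frame: the origin (TCP) lies midway between the tips of the shut fingers; the grasp point (between the pads) lies 19 mm behind it; z points along the fingers, y is the line along which they close (so a half turn about z gives the same grasp; the last joint's range is limited). The gripper opens to 92 mm and grips with 3 to 60 N. Pads are 20 mm wide; open, the fingers measure 128 mm over their backs; the gripper's body (75 mm by 189 mm) begins 69 mm behind the grasp point.
Start: joints at [-1.176, 0.468, -0.012, 1.603, 0.006, 1.071, -0.056], TCP at [275.606, 588.685, 214.592] pointing down, gripper open.
Joint ranges: [-2.53, 2.53], [-0.31, 2.02], [-1.57, 1.55], [0.28, 2.44], [-1.29, 4.43], [0.15, 1.84], [-2.92, 2.92]. Speed limits (rad/s): [2.57, 2.57, 3.14, 3.14, 3.14, 3.14, 3.14].

## Interface

Orientations are given as a rotation vector (axis times angle).
In Python, from cell import robot, grip, kin, viewer gives the robot as it stands. Calls block until the motion is done:
- robot.movep(position, orientation): joint-space move of the TCP to a pose.
- robot.servo_line(position, feed=150, rotation=None): straight line of the TCP; rotation=None keeps the orientation; feed is the mean speed in mm/s.
- robot.goto_joints(angles): joint-space move.
- grip(opening, newtons=None): opening from 0.0 (shut) to 1.0 (fully open); newtons is the grip in N (None keeps the last); returns when the fingers have stopped.
- robot.hold(seconds).
- kin.ik(position, orientation): joint angles nearest the present ones, or None.
- robot.observe(): the state.
- viewer.read_camera(name): name is "side" or "top" or "wrist"; returns the picture (400x640x3 uint8, red, green, blue); there is no depth.
- viewer.camera_info(name): a dict with "camera_matrix" (3x3 intrinsics, pixels), "R" (3x3) and "t" (3): a world point X has camera coordinates R X + t. Camera axes: x right, y down, z forward; pixel columns grow to the right and rows downward; lengths in mm; the calibration is good to about 2 mm. A picture is of the moment at which its call begins: read the wrist's pose just before it. camera_info takes no time and is no camera call; for the wrist camera it gives the pose at the moment of the call.
A pose or a line that the arm cannot do raises robot.IKError and nothing moves.
- robot.job_done(): hands the job in; it is judged then, once.
Trained networks look in the newest picture that a camera, given by its name, has taken for a name from the list of things; names that differ only in an ending like _2 or _b are one class to them, and where a whole thing is asked for, a point or a joint stands for the part that bears it (a point fixed in the world has none). Each returns a list of dicts, best first, with "confidence" (0 to 1); they miss things now and then, are a little off and sometimes report something else, mostly with a low value. They report only what shows in the picture. A call takes as long as a camera call. They do not tell look-alikes from the thing itself.
- viewer.silhouettes(name, camera): "mask" (400x640 bool, what is visible of it).
- viewer.pinpoint(name, camera): "at" ([x, y, z] in mm, in the coordinates of the camera as it stood for that picture, good to about 4 mm: a listed point, or the origin of a listed thing).
The state is a dict: "t": time; "joints": joint angles; "joint_velocities": joint speeds; "joint_torque": joint torques, N m; "tcp_pos": TCP position; "tcp_rot": TCP orientation; "contact_force": force on the tool from outside, world axes, zero at the start; "wrist_torque": the same for the moment, N m; "grip_width": opening from 0.0 (shut) to 1.0 (fully open); "grip_force": force on a finger pad.
Only numpy, scipy, OpenCV 4.12 (cv2) and the standard library are available. Lean on these libraries where they do the work, as an engineer would, in place of code of your own. Each camera call takes 0.05 s, during which the arm holds its last target. There are 200 camera calls.

## Task

Take the leaning wooden scraper from its rest, set its sole down on the lap tray at the end away from the tin, press down steadily as with the weight of a bag of sugar (about 8 N) and, still pressing so, wipe all four tile chips over the other end of the tray into the tin. Never push on the springy tray more than half as hard again, and do not touch the chips with the fingers. When all the chips lie in the tin, leave the scraper standing upright on the tray, and leave the other bedside things alone.

Things in the scene. Friction and masses are not known exactly. Their poses are not given: they have to be found in the camera images.
- scraper_grip (a point): Wooden scraper block, 0.15 kg, an upside-down T: foot 130 (own x) x 28 (y) x 26 mm high, on it a grip fin 90 (x) x 14 (y) x 50 mm high. Point: middle of the fin, 51 mm from the flat sole along own z (sole to fin top). It starts in the rest leaning 30 degrees, fin top towards its own +y; pinch the fin across y with the tool tilted alike. It can stand on its sole.
- tray: Slate lap tray, springy slab on a fixed grey cushion, z up. Origin mid, on the cushion: the slab's top face floats 47 to 58 mm above it as the cushion has settled, unknown: find it by touch. Under a light hand the level slab sinks some mm more, then returns. Slab 170 (x) x 280 (y) x 12 mm; rims wooden, 10 mm high, along its long sides, 152 mm clear between; both ends, +y and -y, open.
- tin: Shallow open steel tin, 200 (x) x 160 (y) x 24 mm deep, walls 3 mm; origin at the middle of its underside, axes as the tray's. It is fixed under one end of the tray, +y or -y (it varies), its centre 210 mm from the tray's centre, its near wall tucked 10 mm under the end of the slab, its rim below it.
- rest: Dark wooden wedge rest, 110 x 50 mm and about 55 mm high, fixed 210 mm from the tray's centre beyond the end opposite to the tin; holds the leaning scraper by its foot only, the fin is free on both sides.
- chip0_mid (a point): White chip of broken wall tile, 36 x 24 mm and 6 mm thick, lying flat and loose on the tray's slab, 12 g; point at its centre.
- chip1_mid (a point): White chip of broken wall tile, about 31 x 25 mm and 6 mm thick, lying flat and loose on the tray's slab, 12 g; point at its centre.
- chip2_mid (a point): White chip of broken wall tile, 34 x 26 mm and 6 mm thick, lying flat and loose on the tray's slab, 12 g; point at its centre.
- chip3_mid (a point): White chip of broken wall tile, 28 x 26 mm and 6 mm thick, lying flat and loose on the tray's slab, 12 g; point at its centre.
- alarm: White plastic alarm box with snooze lever on top, 60 x 110 x 83 mm high, a bystander; origin at the centre of its underside.
- vase: Empty blue glass vase, 135 mm high, 80 mm across, a bystander; origin at the centre of its underside.
- mug: Tin mug with handle, 76 mm across, 75 mm high, a bystander; origin at the centre of its underside.
- soap_dish: Lidded plastic soap dish, 79 x 114 x 48 mm high, a bystander; origin at the centre of its underside.
Mind the look-alikes: they are no part of the job. Leave any pink look-alike of the part that bears chip1_mid alone. What is shaped like the part that bears chip2_mid but blue or turquoise is not meant.

How it is judged (in metres and radians):
On the way, in this order (a step that is already met when the one before it is completed fails the run):
1. the held scraper is pressed down (over 5 N) on the tray, at the end away from the tin, its middle more than 285 mm from the tin's, before the wipe (contact force between the fingers and scraper above 2 N and contact force between scraper and tray above 5 N and horizontal distance between scraper_grip and tin above 0.285 m), for 0.2 s.
2. the scraper, held and still pressed down (over 5 N), crosses the middle third of the tray (contact force between the fingers and scraper above 2 N and contact force between scraper and tray above 5 N and y of scraper_grip in the frame of tray between -0.045 and 0.045 m), for 0.1 s.
3. all four chips are in the tin while the scraper is still held (contact force between the fingers and scraper above 2 N and x of chip0_mid in the frame of tin between -0.097 and 0.097 m and y of chip0_mid in the frame of tin between -0.077 and 0.077 m and z of each of chip0_mid, chip1_mid, chip2_mid, chip3_mid in the frame of tin below 0.036 m and x of chip1_mid in the frame of tin between -0.097 and 0.097 m and y of chip1_mid in the frame of tin between -0.077 and 0.077 m and x of chip2_mid in the frame of tin between -0.097 and 0.097 m and y of chip2_mid in the frame of tin between -0.077 and 0.077 m and x of chip3_mid in the frame of tin between -0.097 and 0.097 m and y of chip3_mid in the frame of tin between -0.077 and 0.077 m), for 0.1 s.
At the end, for the whole second after the job is handed in: All four chips lie at rest inside the tin (centres within its walls and less than 36 mm above its underside), and the scraper stands released and at rest on the tray's slab, sole down, upright within 0.12 rad, its middle over the slab (x of chip0_mid in the frame of tin between -0.097 and 0.097 m and y of chip0_mid in the frame of tin between -0.077 and 0.077 m and z of each of chip0_mid, chip1_mid, chip2_mid, chip3_mid in the frame of tin below 0.036 m and x of chip1_mid in the frame of tin between -0.097 and 0.097 m and y of chip1_mid in the frame of tin between -0.077 and 0.077 m and x of chip2_mid in the frame of tin between -0.097 and 0.097 m and y of chip2_mid in the frame of tin between -0.077 and 0.077 m and x of chip3_mid in the frame of tin between -0.097 and 0.097 m and y of chip3_mid in the frame of tin between -0.077 and 0.077 m and linear speed of each of chip0, chip1, chip2, chip3, scraper below 0.03 m/s and angle between scraper_grip's own z axis and vertical below 0.12 rad and z of scraper_grip in the frame of tray between 0.092 and 0.112 m and x of scraper_grip in the frame of tray between -0.085 and 0.085 m and y of scraper_grip in the frame of tray between -0.14 and 0.14 m); the robot touches nothing.
It fails at once if the scraper or the robot is pushed on the tray with more than 13 N (contact force between any of scraper, the arm, the fingers and tray above 13 N).
It fails at once if the fingers touch a chip (contact force between the fingers and chip0 above 0.3 N or contact force between the fingers and chip1 above 0.3 N or contact force between the fingers and chip2 above 0.3 N or contact force between the fingers and chip3 above 0.3 N).
It fails at once if a bystander (alarm box, vase, mug, soap dish) is moved more than 20 mm or tipped (distance of any of alarm, vase, mug, soap_dish from where it was at the start of the episode above 0.02 m or angle between any of alarm, vase, mug, soap_dish's own z axis and vertical above 0.3 rad).
It also fails if it takes over 58 s, if anything falls off the work surface, if the arm or the gripper's body presses on something with over 40 N, if the wrist force passes 120 N, or if a joint passes its speed limit or range.

## Working session

There is one attempt and no reset: what is moved stays moved. The work goes in short steps, each a Python script; the robot and the scene stay as the last script left them, time stands still between calls to the robot, and variables do not carry over. Pictures are saved under pics/ and viewed, at most 10 in all, crops included, and the job is handed in when it is done.

```bash
ls; mkdir -p pics; cat > h.py <<'E'
import numpy as np, cv2
from scipy.spatial.transform import Rotation as R
from cell import robot, grip, kin, viewer
def toworld(p,ci): return np.array(ci["R"]).T@(np.array(p)-np.array(ci["t"]))
def proj(X,ci):
    c=np.array(ci["R"])@np.array(X)+np.array(ci["t"]); q=np.array(ci["camera_matrix"])@c; return q[:2]/q[2]
def ray(uv,z,ci):
    K=np.array(ci["camera_matrix"]);Rm=np.array(ci["R"]);t=np.array(ci["t"])
    d=Rm.T@np.linalg.inv(K)@np.array([uv[0],uv[1],1.]);o=-Rm.T@t
    return o+d*(z-o[2])/d[2]
def snap(cam,fn):
    ci=viewer.camera_info(cam); im=viewer.read_camera(cam); cv2.imwrite("pics/"+fn,cv2.cvtColor(im,cv2.COLOR_RGB2BGR)); return ci,im
E
python3 - <<'E'
from h import *
np.set_printoptions(precision=1,suppress=True)
o=robot.observe();print(o["t"],o["contact_force"],o["tcp_rot"])
ims=[]
for cam in ["top","side"]:
    ci,im=snap(cam,cam+"0.png");ims.append(im)
    print(cam,"campos",toworld([0,0,0],ci))
    for n in ["scraper_grip","tray","tin","rest","chip0_mid","chip1_mid","chip2_mid","chip3_mid","alarm","vase","mug","soap_dish"]:
        for d in viewer.pinpoint(n,cam)[:4]:
            w=toworld(d["at"],ci);print(n,round(d["confidence"],2),w,proj(w,ci))
print(robot.observe()["t"])
E
```

```text
pics
0.0 [-0.5  0.2  0.5] [-0.7 -3.1  0. ]
top campos [ 410.7    5.5 1182.1]
scraper_grip 0.8 [521.3 231.3 172.2] [232.4 197.4]
scraper_grip 0.54 [579.9  43.8 143.3] [310.3 177.4]
tray 0.9 [538.1  -0.9  92.6] [327.4 196.7]
tin 0.96 [ 554.2 -208.    92.7] [406.6 192.5]
rest 0.56 [517.  207.8  91.3] [247.9 202.8]
chip0_mid 0.58 [503.6 -31.1 142.9] [339.4 208.4]
chip0_mid 0.23 [ 610.1 -435.8   89.1] [492.9 173.8]
chip1_mid 0.67 [582.6 -35.9 143.4] [342.  177.1]
chip1_mid 0.67 [293.  195.6   2.8] [254.5 286.2]
chip2_mid 0.51 [255.4 340.1   1.6] [202.1 298.5]
chip2_mid 0.43 [ 292.1 -242.5    3.4] [412.4 290.9]
chip2_mid 0.42 [505.   39.  145.3] [311.3 207.1]
chip3_mid 0.41 [577.   41.8 143.3] [311.  178.6]
alarm 0.84 [504.  440.5  92.2] [159.5 205.5]
vase 0.58 [ 473.8 -402.9   93. ] [481.8 225. ]
mug 0.95 [ 610.8 -432.    89.1] [491.4 173.5]
soap_dish 0.81 [765.9 -12.2  89.6] [333.6 112.9]
side campos [434.8 780.5 982.6]
scraper_grip 0.72 [519.  230.9 167.5] [316.6 263.2]
tray 0.95 [542.    3.8  91.8] [318.6 203.8]
tray 0.46 [520.3 233.2 171.1] [315.7 263.1]
tin 0.89 [ 556.  -211.6   94.7] [322.2 144.9]
rest 0.8 [517.9 207.5  94. ] [319.1 273.5]
chip0_mid 0.62 [504.4 -29.5 144.4] [334.9 180.4]
chip0_mid 0.57 [ 608.5 -428.4   87.4] [312.8  99.3]
chip1_mid 0.59 [288.1 199.2   4. ] [419.6 300.1]
chip1_mid 0.55 [585.4 -30.1 145.3] [302.  177.9]
chip2_mid 0.55 [ 288.8 -244.2    3.1] [414.7 166.3]
chip2_mid 0.52 [504.3  39.6 142.3] [332.4 202.1]
chip2_mid 0.49 [260.3 341.6   8.7] [435.4 360.3]
chip2_mid 0.23 [767.7  -9.6  92.8] [230.9 193.5]
chip3_mid 0.67 [580.7  44.9 143.9] [299.8 201.1]
chip3_mid 0.19 [502.8 435.6  88.3] [313.8 378.5]
alarm 0.76 [504.2 435.4  87.2] [313.  378.6]
vase 0.71 [ 474.1 -400.4   91.3] [355.6 105.9]
mug 0.91 [ 609.8 -428.4   92.1] [312.3  98. ]
soap_dish 0.62 [763.7 -11.9  93.3] [232.6 192.8]
1.3
```

View pics/top0.png

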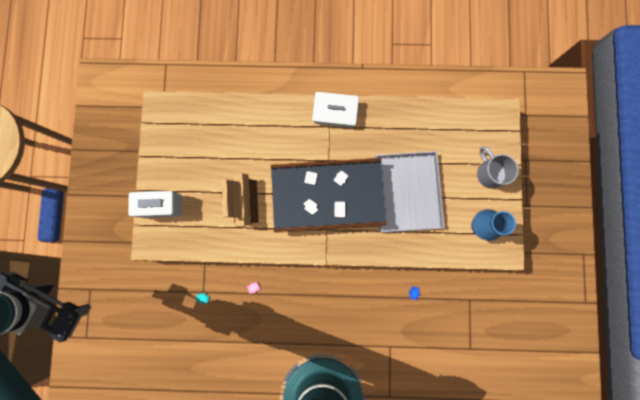

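View pics/side0.png

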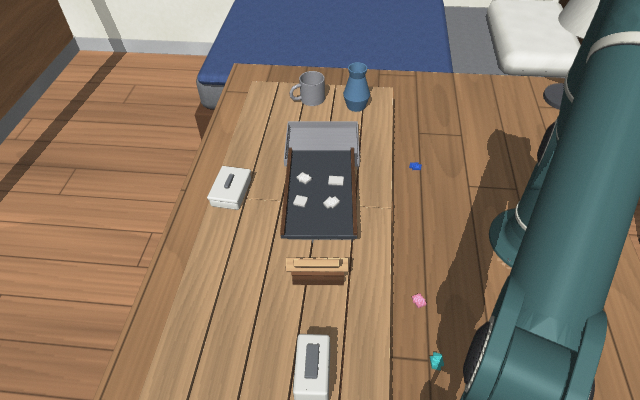

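```bash
cat >> h.py <<'E'
def trot(yaw,tilt):
    S=R.from_euler("z",yaw)*R.from_euler("x",-tilt)   # scraper frame, fin top towards own +y
    m=S.as_matrix(); return S, R.from_matrix(np.column_stack([-m[:,0],m[:,1],-m[:,2]]))
E
python3 - <<'E'
from h import *
np.set_printoptions(precision=3,suppress=True)
S,T=trot(0.09,np.pi/6); z=S.as_matrix()[:,2]; g=np.array([520,231,170.])
grip(1.0) if robot.observe()["grip_width"]<0.9 else None
robot.movep(g+130*z,T.as_rotvec())
print(robot.observe()["t"],robot.observe()["tcp_pos"])
ci,im=snap("wrist","w1.png")
for n in ["scraper_grip","rest"]:
    for d in viewer.pinpoint(n,"wrist")[:3]:
        w=toworld(d["at"],ci);print(n,d["confidence"],w,proj(w,ci))
# predicted corner pixels of fin top
for sx in(-45,45):
    for sy in (-7,7): print(proj(g+S.apply([sx,sy,25]),ci))
np.save("ci1.npy",np.array([ci],dtype=object),allow_pickle=True)
top=cv2.imread("pics/top0.png")
cv2.imwrite("pics/crop0.png",cv2.resize(top[140:250,200:400],None,fx=4,fy=4,interpolation=cv2.INTER_CUBIC))
E
```

```text
2.7 [513.418 296.848 282.307]
scraper_grip 0.96 [514.38  240.859 169.984] [325.645 188.65 ]
rest 0.61 [520.095 207.475  89.186] [333.306 174.323]
[307.591 147.237]
[324.26  147.275]
[308.19  246.769]
[323.568 246.793]
```

View pics/w1.png

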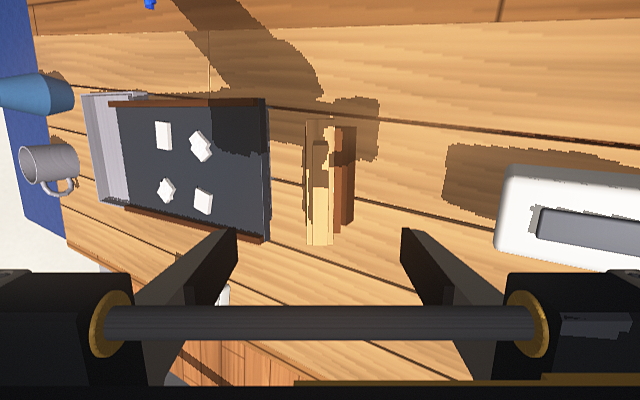

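View pics/crop0.png

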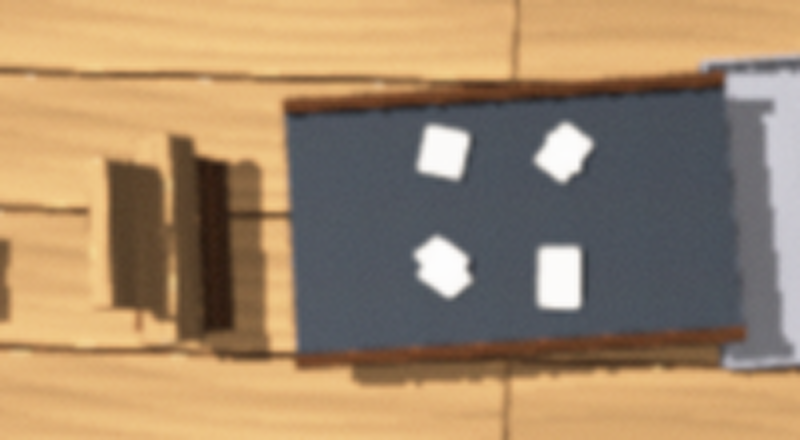

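```bash
python3 - <<'E'
import cv2
im=cv2.imread("pics/w1.png")[110:255,260:380]
cv2.imwrite("pics/w1c.png",cv2.resize(im,None,fx=4,fy=4,interpolation=cv2.INTER_NEAREST))
E
```

```text
(no output)
```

View pics/w1c.png

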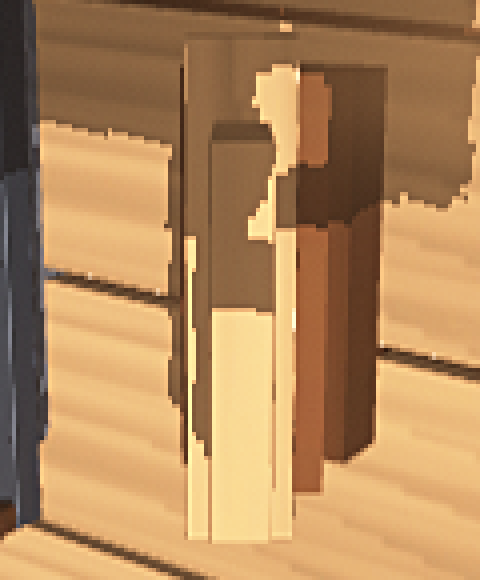

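```bash
cat >> h.py <<'E'
YAW=0.089; C=np.array([537.7,-0.2]); 
def tw(x,y): return C+np.array([np.cos(YAW)*x-np.sin(YAW)*y, np.sin(YAW)*x+np.cos(YAW)*y])
def wt(p):
    d=np.array(p)[:2]-C; return np.array([np.cos(YAW)*d[0]+np.sin(YAW)*d[1], -np.sin(YAW)*d[0]+np.cos(YAW)*d[1]])
E
python3 - <<'E'
from h import *
np.set_printoptions(precision=2,suppress=True)
ct=viewer.camera_info("top")
for c in [(285,101),(722,74),(298,366),(745,336)]:
    print("rim",wt(ray((c[0]/4+200,c[1]/4+140),151,ct)))
S,T=trot(0.09,np.pi/6); m=S.as_matrix(); z=m[:,2]
g=np.array([520,231,170.])+4*m[:,1]-1.4*m[:,0]
rv=T.as_rotvec()
robot.servo_line(g+60*z,feed=120,rotation=rv)
robot.servo_line(g-16*z,feed=70)
print(robot.observe()["contact_force"],robot.observe()["t"])
grip(0.0,40)
o=robot.observe();print("grip",o["grip_width"]*92,o["grip_force"],o["contact_force"],o["tcp_pos"],o["t"])
E
```

```text
rim [ 81.98 135.75]
rim [  81.19 -138.79]
rim [-84.2  136.15]
rim [ -83.34 -139.87]
[ 0.37 -0.47 -0.72] 4.8167
grip 13.590182872988713 40.001129508018494 [-1.02 -3.24  5.19] [519.17 225.16 154.87] 5.975
```

```bash
python3 - <<'E'
from h import *
np.set_printoptions(precision=2,suppress=True)
S,T=trot(0.09,np.pi/6); z=S.as_matrix()[:,2]
p=np.array(robot.observe()["tcp_pos"])
robot.servo_line(p+70*z,feed=120)
S0,T0=trot(YAW,0.0)
h=[*tw(-1,108),141+51-16+45]
robot.servo_line(h,feed=120,rotation=T0.as_rotvec())
robot.hold(0.4)
o=robot.observe();print(o["grip_width"]*92,o["contact_force"],o["wrist_torque"],o["tcp_pos"],o["t"])
ci,im=snap("wrist","w2.png")
fs=[]
for i in range(5): robot.hold(0.05); fs.append(robot.observe()["contact_force"])
print(np.array(fs))
E
```

```text
13.880871858964811 [-0.46  0.04 -1.55] [ 0.06  0.01 -0.02] [527.05 107.62 220.91] 8.5333
[[-0.02  0.19 -1.61]
 [ 0.57 -0.39 -1.73]
 [ 0.35  0.21 -1.11]
 [-0.3  -0.79 -2.43]
 [ 0.26  0.39 -2.47]]
```

View pics/w2.png

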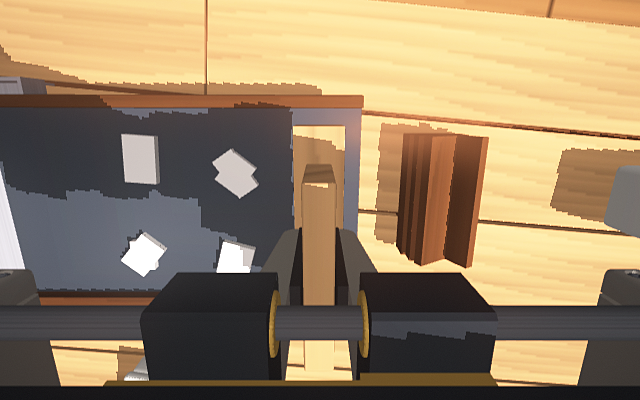

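```bash
cat >> h.py <<'E'
def fz(n=6,dt=0.02):
    s=[]
    for i in range(n): robot.hold(dt); s.append(robot.observe()["contact_force"])
    return np.mean(s,0)
E
python3 - <<'E'
from h import *
np.set_printoptions(precision=2,suppress=True)
base=fz(15); np.save("base.npy",base); print("base",base)
p=np.array(robot.observe()["tcp_pos"]); xy=p[:2]
robot.servo_line([*xy,35+156],feed=60)
z=35+156.; log=[]
while True:
    f=fz(5)-base; log.append((z-35,f[2],robot.observe()["tcp_pos"][2]-35,robot.observe()["t"]))
    if f[2]>6.0 or z<35+120: break
    z-= 1.5 if f[2]<1.2 else 0.8
    robot.servo_line([*xy,z],feed=25)
print(np.array(log)); f=fz(10)-base; o=robot.observe(); print(f,o["tcp_pos"],o["wrist_torque"],o["t"])
E
```

```text
base [ 0.06 -0.18 -1.96]
[[156.     0.4  156.26   9.82]
 [154.5    0.2  154.62  10.15]
 [153.    -0.02 152.98  10.48]
 [151.5    0.09 151.46  10.82]
 [150.    -0.06 149.99  11.15]
 [148.5   -0.16 148.44  11.48]
 [147.     0.06 146.96  11.82]
 [145.5    0.31 145.49  12.15]
 [144.     0.18 143.96  12.48]
 [142.5    0.35 142.46  12.82]
 [141.    -0.11 140.96  13.15]
 [139.5    0.5  139.46  13.48]
 [138.     0.22 137.97  13.82]
 [136.5    2.3  136.7   14.15]
 [135.7    3.62 135.9   14.48]
 [134.9    5.91 135.07  14.82]
 [134.1    7.39 134.33  15.15]]
[-2.42 -0.49  7.21] [527.16 107.28 169.31] [-0.11  0.3   0.04] 15.3167
```

```bash
python3 - <<'E'
from h import *
np.set_printoptions(precision=2,suppress=True)
base=np.load("base.npy"); z=35+133.8
x,y=wt([527.16,107.5]); print(x,y)
log=[]
robot.servo_line([*tw(x,y),z],feed=20)
f=fz(12)-base; print("pre",f,robot.observe()["t"])
while y>-133:
    if not 5.5<f[2]<10.5: print("force off",f)
    z+=np.clip((f[2]-8)/2.1*0.6,-0.8,0.8)
    y=max(y-(5 if y>95 else 12),-133)
    robot.servo_line([*tw(x,y),z],feed=45)
    f=fz(5,0.016)-base; o=robot.observe(); log.append((y,wt(o["tcp_pos"])[1],z-35,*f,o["t"]))
    if f[2]>11.5: z+=1.5; robot.servo_line([*tw(x,y),z],feed=25); print("raised")
print(np.array(log)); print(robot.observe()["grip_width"]*92)
ci,im=snap("wrist","w3.png"); ct,it=snap("top","t3.png"); cs,is_=snap("side","s3.png")
a=cv2.resize(cv2.imread("pics/t3.png")[140:250,240:460],(800,400)); b=cv2.imread("pics/s3.png")[100:260,250:390]
cv2.imwrite("pics/m3.png",np.hstack([cv2.resize(cv2.imread("pics/w3.png"),(460,288)),cv2.resize(b,(252,288))]));
cv2.imwrite("pics/t3c.png",a)
E
```

```text
-0.9256330598284119 108.21055772630763
pre [-2.98 -0.56  7.58] 15.7667
[[ 103.21  104.2   133.68   -1.18    1.82    7.39   16.11]
 [  98.21   99.51  133.51   -0.58    2.64    7.44   16.45]
 [  93.21   94.41  133.35   -0.46    2.49    7.43   16.79]
 [  81.21   81.97  133.18    0.31    1.48    7.54   17.29]
 [  69.21   69.99  133.05    0.01    1.48    8.03   17.79]
 [  57.21   58.    133.06   -0.39    1.83    7.52   18.29]
 [  45.21   46.03  132.93    0.26    2.03    8.46   18.79]
 [  33.21   33.95  133.06    0.      1.42    8.36   19.29]
 [  21.21   21.98  133.16    0.34    1.77    7.67   19.79]
 [   9.21   10.04  133.06   -0.      2.33    7.49   20.29]
 [  -2.79   -1.92  132.92    0.08    2.38    8.01   20.79]
 [ -14.79  -13.93  132.92    0.19    2.56    8.45   21.29]
 [ -26.79  -26.01  133.05    0.18    2.14    7.88   21.79]
 [ -38.79  -37.96  133.02   -0.04    2.48    7.99   22.29]
 [ -50.79  -49.94  133.01    0.04    2.55    7.91   22.79]
 [ -62.79  -61.95  132.99   -0.02    2.68    8.93   23.29]
 [ -74.79  -74.01  133.25    0.05    2.38    7.88   23.79]
 [ -86.79  -85.96  133.22    0.03    2.57    7.98   24.29]
 [ -98.79  -97.89  133.21   -0.07    2.79    8.13   24.79]
 [-110.79 -109.86  133.25    0.08    2.57    8.16   25.29]
 [-122.79 -121.9   133.3     0.12    2.4     7.89   25.79]
 [-133.   -132.07  133.27    0.31    2.43    7.72   26.25]]
13.918101804310085
```

View pics/m3.png

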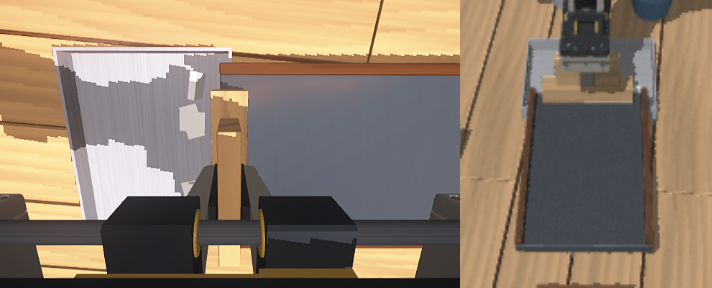

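```bash
python3 - <<'E'
from h import *
np.set_printoptions(precision=1,suppress=True)
base=np.load("base.npy"); x=-0.93
robot.servo_line([*tw(x,-60),35+134.8],feed=70)
f=fz(6)-base; print(f,robot.observe()["t"])
ci,im=snap("wrist","w4.png")
th=np.array([558.1-1,-209.8,92]) 
for cam in ["wrist","top"]:
    ci,im=snap(cam,cam+"4.png")
    for n in ["chip0_mid","chip1_mid","chip2_mid","chip3_mid"]:
        for d in viewer.pinpoint(n,cam)[:3]:
            w=toworld(d["at"],ci);
            if w[2]>50: print(cam,n,round(d["confidence"],2),w,wt(w)+[0,210],proj(w,ci))
t=cv2.resize(cv2.imread("pics/top4.png")[140:250,310:460],(600,440))
w=cv2.imread("pics/wrist4.png")[:250,:350]
cv2.imwrite("pics/m4.png",np.vstack([np.hstack([cv2.resize(w,(400,286)),cv2.resize(t,(390,286))])]))
print(robot.observe()["t"])
E
```

```text
[0.5 0.3 6.4] 27.6917
wrist chip0_mid 0.71 [ 485.7 -166.4  108.8] [-66.6  49.1] [170.3 122.6]
wrist chip1_mid 0.6 [ 603.6 -167.8  100. ] [50.7 37.2] [177.  271.3]
wrist chip2_mid 0.65 [ 521.4 -169.9   96.7] [-31.3  42.5] [173.9 170.1]
wrist chip3_mid 0.83 [ 596.9 -156.2  101.8] [45.1 49.3] [190.5 265.9]
top chip1_mid 0.37 [ 473.6 -402.3   91. ] [ -99.6 -184.8] [481.2 225.2]
28.2417
```

View pics/m4.png

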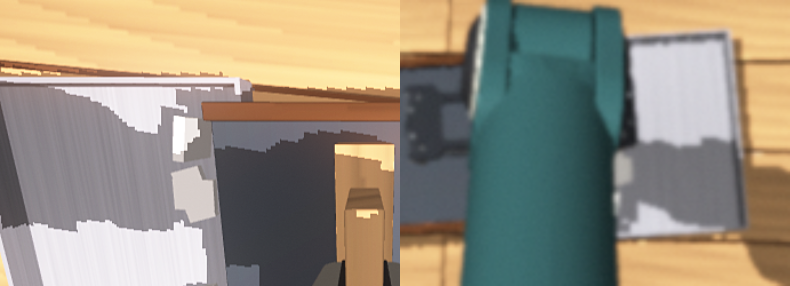

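```bash
python3 - <<'E'
from h import *
np.set_printoptions(precision=2,suppress=True)
base=np.load("base.npy"); x=-0.93; z=35+135.
robot.servo_line([*tw(x,-35),z],feed=60)
for i in range(6):
    f=fz(8)-base; print(z-35,f)
    if 1<f[2]<2.8: break
    z+=np.clip((f[2]-1.8)/2.1*0.8,-1,1.2); robot.servo_line([*tw(x,-35),z],feed=20)
grip(0.5); robot.hold(0.2)
print(robot.observe()["grip_width"],fz(6))
robot.servo_line([*tw(x,-35),z+110],feed=90)
p=[*tw(x,40)[:2]-[60,0],z+150]
ci,_=snap("wrist","w5.png")
robot.hold(0.5)
for n in ["scraper_grip","chip0_mid","chip1_mid","chip2_mid","chip3_mid"]:
    for d in viewer.pinpoint(n,"wrist")[:2]:
        w=toworld(d["at"],ci)
        print(n,round(d["confidence"],2),w,wt(w),wt(w)+[0,210],proj(w,ci))
print(robot.observe()["contact_force"],robot.observe()["t"])
E
```

```text
135.0 [-1.32  1.09  6.65]
136.2 [-1.32  2.67  4.53]
137.24033108593005 [-0.39  1.19  2.25]
0.50075808984998 [ 0.25  0.03 -0.32]
scraper_grip 0.96 [534.42 -31.06 190.6 ] [ -6.01 -30.44] [ -6.01 179.56] [323.16 197.64]
scraper_grip 0.73 [ 557.95 -209.07   88.84] [   1.6  -209.85] [1.6  0.15] [163.82 181.53]
chip0_mid 0.78 [ 484.54 -162.97  110.86] [ -67.42 -157.4 ] [-67.42  52.6 ] [197.36 119.41]
chip0_mid 0.21 [767.8  -14.44  88.41] [227.92 -34.64] [227.92 175.36] [318.06 350.42]
chip1_mid 0.65 [ 598.74 -166.26   98.32] [  46.04 -170.83] [46.04 39.17] [198.85 221.38]
chip2_mid 0.62 [ 521.91 -171.95   96.07] [ -30.99 -169.67] [-30.99  40.33] [194.1  153.55]
chip3_mid 0.72 [ 598.83 -158.12   99.16] [  46.85 -162.73] [46.85 47.27] [205.75 222.29]
[-0.13 -0.01  0.04] 32.8167
```

View pics/w5.png

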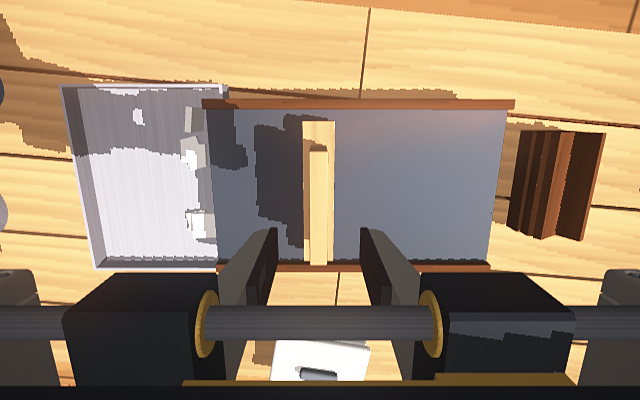

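```bash
python3 - <<'E'
import cv2
im=cv2.imread("pics/w5.png")[80:275,55:260]
cv2.imwrite("pics/w5c.png",cv2.resize(im,None,fx=3,fy=3,interpolation=cv2.INTER_NEAREST))
E
```

```text
(no output)
```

View pics/w5c.png

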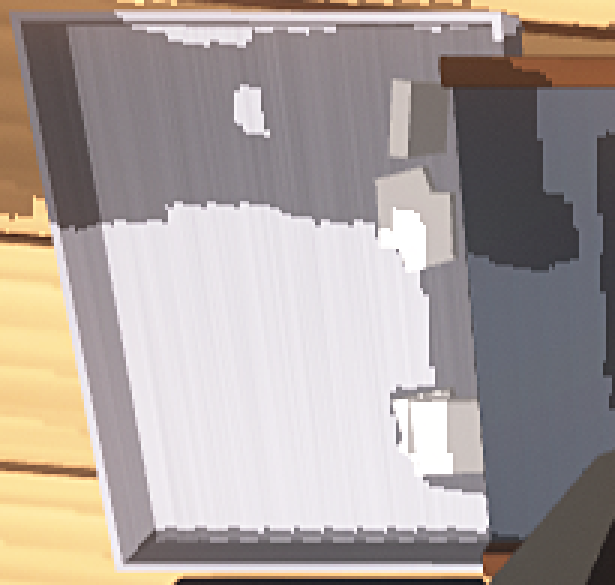

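The last picture shows the slab clear, with all four chips in the tin. chip0 lies tilted at crop (415,115), chip2 is at (415,220), and chip1 and chip3 overlap at (440,435). The scraper stands free on the tray, so I am handing in the job.

```bash
python3 -c "
from h import *
print(robot.job_done(), robot.observe()['t'])"
```

```text
the job is handed in; nothing more can be done
the job is handed in; nothing more can be done
```

I handed the job in at about 33 s, with no verdict returned: the scraper wiped all four chips into the tin at about 8 N (highest reading 8.9 N, taken between strokes), and it now stands released and upright on the tray.

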